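# Re-home the label feeder and click it forward to its mark

## Task

The label feeder beside the packing line has been wound on too far. Swing its orange pawl clear of the ratchet, turn the knob back (counter-clockwise) until you feel it bear gently on the home stop without forcing it, then swing the pawl back in and turn the knob forward (clockwise) three clicks, stopping for a moment after each one, so that the pointer ends at the green mark with the pawl dropped into its tooth. Never drive the knob back against the pawl, and leave the cartons and the spare roll where they are.

Things in the scene. Friction and masses are not known exactly. Their poses are not given: they have to be found in the camera images.
- feeder: Fixed label feeder: white box 180 (x) by 355 mm (y), 50 mm high. Origin: on the bench under the knob's axis, which is its z axis; the box spans y -85 to 270, x -90 to 90 mm. On top: steel ratchet wheel (15 teeth, outer radius 43 mm, 62 to 72 mm above the bench) with the knob; orange pawl pivoted at x 46, y 45 mm; paper label roll (radius 50 mm, 84 mm high, spindle to 100 mm) at x -15, y 205 mm.
- feed_wheel (a joint): Angle of wheel and knob, rad; grows clockwise from above (forward). Pawl in: clicks at 0, 0.419, 0.838, 1.257, 1.676, where the pawl drops behind a tooth; the wheel cannot turn back past the last one. Home stop somewhere from -0.37 to -0.05 (hidden, differs, to be felt): clicks 1, 2, 3 from home are 0, 0.419, 0.838. Pointer at mark: 0.88. Friction 0.06 N m, up to 0.2 when climbing a tooth.
- knob_grip (a point): Point to grip the knob: on its axis, 100 mm above the bench. The knob is a black upright bar, 56 mm long, 16 mm thick, 80 to 114 mm above the bench, white line on top from the middle to the pointer end; pinch it across its thickness from above. Blue hub of radius 24 mm below it (top at 80 mm). For the bar's direction see the pointer.
- pointer (a point): White pointer fixed to the knob, 40 mm from the axis and 80 mm above the bench, below one end of the bar: the bar lies along the line from knob_grip to this point.
- mark (a point): Green mark, 14 by 22 mm, on the feeder's top, at y = -56 mm of the feeder (its end next to the wheel), 52 mm above the bench.
- pawl (a joint): Angle of the orange pawl, rad, 0 to 0.62; grows counter-clockwise from above. 0: right in between two teeth; 0.13: on a tooth's tip; 0.62: swung clear, at its end. An over-centre spring (0.2 N m at either end) pulls it into the teeth below 0.33 and holds it clear above. As it grows the nose leaves the wheel and the post, at the other end, swings 29 mm to the feeder's front (-x).
- pawl_post (a point): Upright orange post of the pawl, 16 mm diameter, from 72 to 112 mm above the bench; this point is on its axis 98 mm above the bench. It moves on a circle of radius 49 mm about the pivot (x = 46, y = 45 mm of the feeder): at pawl 0 it is at x = 60, y = 92 mm, at 0.62 at x = 30, y = 91 mm.
- pawl_nose: Steel nose of the pawl, a pin of 5 mm diameter that drops between the teeth, 40 mm from the wheel's axis on the feeder's +x side. Clicking forward puts about 5 N on it (knocks to 15 N); more than 25 N on it counts as forcing the knob back against the pawl.
- home_stop: Home stop, hidden under the wheel; origin at the feeder's origin (tells nothing of where it is met). A rubber buffer 28 mm from the axis, about 8 N m per rad: the stop is reached at 3 N (0.08 N m at the knob, 0.14 with friction); over 12 N (0.34 N m, 0.04 rad into the buffer) counts as forcing it; aim at half that. Let go, the knob is pushed back to about where the stop was met.
- carton_a: Loose white and green carton, 60 x 100 mm, 85 mm high; origin at the centre of its underside. Leave alone.
- carton_b: Loose white and green carton, 60 x 80 mm, 70 mm high; origin at the centre of its underside. Leave alone.
- spare_roll: Loose spare label roll standing on its end, diameter 80 mm, 40 mm high; origin at the centre of its underside. Leave alone.

How it is judged:
By the outcome, as a careful person would: the job done as asked, in the order asked, and still so for the second after the job is handed in, with the robot touching nothing.
It also fails if it takes over 72 s, if anything falls off the work surface, if the arm or the gripper's body presses on something with over 40 N, if the wrist force passes 120 N, or if a joint passes its speed limit or range.

## Robot

A 6-joint arm with a two-finger parallel gripper is mounted at the origin on the work surface. World frame = base frame: x ahead of the robot, y to its left, z up, the work surface at z = 0. Lengths are in m, angles in rad, forces in N, time in s.
With the tool pointing down it reaches from about 0.3 to 0.875 m from the base axis. Payload 6.4 kg.
Tool frame: the origin (TCP) lies at the very end of the fingers, on their centre line; the grasp point (between the pads) lies 19 mm behind it; z points along the fingers, y is the line along which they close (so a half turn about z gives the same grasp; the last joint's range is limited). The gripper opens to 85 mm and grips with 20 to 120 N. Pads are 22 mm wide; open, the fingers measure 114 mm over their backs; the gripper's body (76 mm by 85 mm) begins 54 mm behind the grasp point. The pads swing forward as they close: fully open they stand 13 mm farther back than shut.
Start: joints at [0.988, 0.181, 1.607, -0, 1.354, -0.206], TCP at [0.212, 0.535, 0.231] pointing down, gripper open.
Joint ranges: [-2.99, 2.99], [-0.89, 2.07], [0.3, 2.58], [-1.14, 4.28], [0, 2.63], [-3.12, 3.12]. Speed limits (rad/s): [2.57, 2.57, 3.01, 3.14, 3.14, 3.14].

## Interface

Orientations are given as a unit quaternion [w, x, y, z].
In Python, from bench import telemetry, camera, ctrl, spotter gives the robot as it stands.
- The arm moves only by the tool send_rows, never from a script. Its argument "series" is a list of rows, each a list of 3 entries, a list of its own where there are three numbers: the turn, a rotation vector about the world's x, y, z in degrees, then the shift along the world's x, y, z in mm, then the closure, from -1 (fully open) to 1 (shut), so that 0 is half open. In form: [[[rx, ry, rz], [dx, dy, dz], gripper], ...]. A call has 1 to 10 rows; each row is the pose to reach, as a shift and turn from the pose commanded when the call began; what a row does not reach only later rows make up. A row lasts 1/8 s, in which the tool goes at most 62.5 mm and 10.7 degrees, less where a joint would pass 70% of its speed; a pose out of reach is approached as far as the arm can. A call with a gripper value outside its range is refused whole. The fingers move at their own pace and stop on an object; the grip force is fixed at half the most. Time passes only in rows, so rows that repeat a pose let the fingers close. It gives the time, the measured TCP pose, the force, the opening and the grip force at its end, in the units of the state.
- telemetry.get_obs(): the state, without advancing time (a new reading comes with each control period).
- camera(name): name is "side" or "top" or "wrist"; returns a dict with "pixels" (420x560x3 uint8, red, green, blue), "camera_matrix" (3x3 intrinsics, pixels), "xyz" and "orientation" of the camera in the world. Camera axes: x right, y up, looking along -z (the intrinsics and any distortion apply to the point x, -y, -z); pixel columns grow to the right and rows downward; lengths in m; the calibration is good to about 2 mm. A picture is of the moment at which its call begins. There is no depth.
- ctrl.hand_in(): hands the job in; it is judged then, once.
Trained networks look in the newest picture that a camera, given by its name, has taken for a name from the list of things; names that differ only in an ending like _2 or _b are one class to them, and where a whole thing is asked for, a point or a joint stands for the part that bears it (a point fixed in the world has none). Each returns a list of dicts, best first, with "conf" (0 to 1); they miss things now and then, are a little off and sometimes report something else, mostly with a low value. They report only what shows in the picture. A call takes as long as a camera call.
- spotter.boxes_of(thing, camera): "xyz" ([x, y, z] in m, in world coordinates, good to about 4 mm: the middle of the surface that is visible of it).
- spotter.landmark_of(thing, camera): "xyz" ([x, y, z] in m, in world coordinates, good to about 4 mm: a listed point, or the origin of a listed thing).
The state is a dict: "time_s": time; "q": joint angles; "dq": joint speeds; "joint_efforts": joint torques, N m; "eef_pos": TCP position; "eef_rot": TCP orientation; "wrist_force": force on the tool from outside, world axes, zero at the start; "torque": the same for the moment, N m; "opening": opening from 0.0 (shut) to 1.0 (fully open); "grasp_force": force on a finger pad.
Only numpy, scipy, OpenCV 4.12 (cv2) and the standard library are available. Lean on these libraries where they do the work, as an engineer would, in place of code of your own. Each camera call takes 0.05 s, during which the arm holds its last target. There are 200 camera calls.

## Working session

There is one attempt and no reset: what is moved stays moved. The work goes in short steps, Python scripts to look and compute and a tool call to move; the robot and the scene stay as the last step left them, time stands still between calls to the robot, and variables do not carry over. Pictures are saved under pics/ and viewed, at most 10 in all, crops included, and the job is handed in when it is done.

Besides the shell and the picture viewer there is one more tool, called after ">>>" by a JSON object that holds its "fn" and its "kwargs". send_rows: Moves the arm, as the interface text tells. Its arguments: {"type":"object","properties":{"series":{"type":"array","items":{"type":"array"}}},"required":["series"]}

```bash
ls; mkdir -p pics
cat > h.py <<'E'
import numpy as np, cv2
from bench import telemetry, camera, ctrl, spotter
from scipy.spatial.transform import Rotation as R
def cam(n):
    c=camera(n); return c
def proj(c,p):
    q=c["orientation"]; r=R.from_quat([q[1],q[2],q[3],q[0]])
    v=r.inv().apply(np.asarray(p)-c["xyz"]); v=np.array([v[0],-v[1],-v[2]])
    u=np.array(c["camera_matrix"])@v; return u[:2]/u[2]
def ray(c,uv,z):
    q=c["orientation"]; r=R.from_quat([q[1],q[2],q[3],q[0]])
    d=np.linalg.inv(c["camera_matrix"])@[uv[0],uv[1],1]; d=r.apply([d[0],-d[1],-d[2]])
    o=np.array(c["xyz"]); return o+d*(z-o[2])/d[2]
def save(c,f): cv2.imwrite(f"pics/{f}.png",cv2.cvtColor(c["pixels"],cv2.COLOR_RGB2BGR))
E
python3 - <<'E'
from h import *
o=telemetry.get_obs(); print(o)
for n in ["top","side"]:
    c=cam(n); save(c,n+"0"); print(n,c.keys(),c["xyz"],c["orientation"])
    for t in ["feeder","knob_grip","pointer","mark","pawl_post","carton_a","spare_roll"]:
        print(t,[(np.round(d["xyz"],4),round(d["conf"],2),np.round(proj(c,d["xyz"]))) for d in spotter.landmark_of(t,n)[:3]])
E
```

```text
pics
{'time_s': 0.0, 'q': array([ 9.87706031e-01,  1.81554304e-01,  1.60798117e+00,  1.88015360e-05,
        1.35378559e+00, -2.06316231e-01]), 'dq': array([-3.95405649e-04, -9.89664689e-04,  6.21486429e-04, -4.33252508e-05,
        7.51451264e-04,  5.76924976e-04]), 'joint_efforts': array([ 6.54951054e-04, -4.44876087e+01, -3.51332688e+01, -2.99909898e-04,
        9.18939302e-03, -7.72417916e-07]), 'eef_pos': array([0.21124175, 0.53421679, 0.23038965]), 'eef_rot': array([-3.40790376e-04,  1.87276635e-01,  9.82306833e-01, -7.94230145e-04]), 'wrist_force': array([-0.17645412,  0.48669303, -0.30217519]), 'torque': array([0.00536941, 0.03932008, 0.00029166]), 'grasp_force': 0.0, 'opening': 0.9997149313573755}
top dict_keys(['pixels', 'camera_matrix', 'xyz', 'orientation']) [ 0.46199007 -0.02254662  1.29663663] [ 0.70832041  0.05018881 -0.03362688 -0.70330115]
feeder [(array([ 0.5379, -0.121 , -0.0021]), 0.69, array([322., 242.])), (array([ 0.5351, -0.1834,  0.0516]), 0.61, array([348., 242.])), (array([ 0.5192, -0.1568,  0.0804]), 0.57, array([339., 247.]))]
knob_grip [(array([ 0.5354, 
[... 658 characters left out ...]
trix', 'xyz', 'orientation']) [ 0.37685754 -0.91745128  0.93267674] [ 0.90985551  0.39794125 -0.05354655 -0.1045872 ]
feeder [(array([ 0.532 , -0.1205,  0.0027]), 0.8, array([261., 265.]))]
knob_grip [(array([ 0.5313, -0.122 ,  0.1029]), 0.58, array([261., 237.]))]
pointer [(array([ 0.5215, -0.1569,  0.0766]), 0.79, array([260., 256.])), (array([ 0.5306, -0.1205,  0.0032]), 0.49, array([261., 265.]))]
mark [(array([ 0.5324, -0.1813,  0.0503]), 0.72, array([267., 271.]))]
pawl_post [(array([ 0.5995, -0.0299,  0.0957]), 0.77, array([280., 210.]))]
carton_a [(array([0.5773, 0.4175, 0.0024]), 0.76, array([242., 143.]))]
spare_roll [(array([ 0.7666, -0.2272, -0.0049]), 0.79, array([364., 283.]))]
```

View pics.

View pics/top0.png

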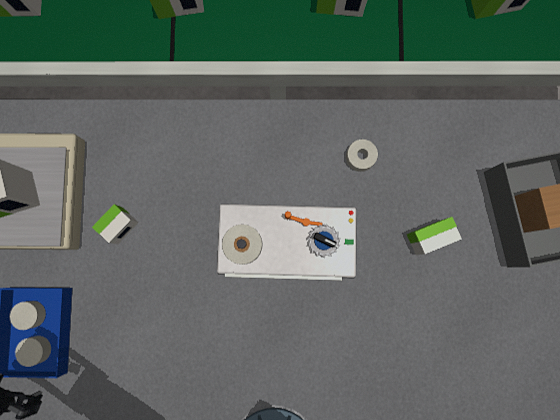

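View pics/side0.png

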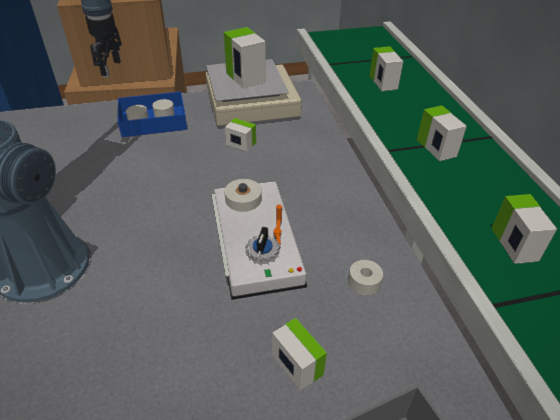

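>>> {"fn": "send_rows", "kwargs": {"series": [[[0,0,-10],[35,-50,20],-1],[[0,0,-20],[70,-105,40],-1],[[0,0,-30],[110,-160,50],-1],[[0,0,-40],[145,-210,50],-1],[[0,0,-50],[180,-265,50],-1],[[0,0,-60],[215,-315,50],-1],[[0,0,-71],[250,-370,50],-1],[[0,0,-71],[285,-420,50],-1],[[0,0,-71],[320,-475,50],-1],[[0,0,-71],[350,-520,50],-1]]}}

```text
time_s: 2.05
eef_pos: [0.5577, 0.0199, 0.2815]
eef_rot: [0.0, 0.723, 0.691, 0.0]
wrist_force: [1.6, 1.7, 1.7]
opening: 1.001
grasp_force: 0.0
```

>>> {"fn": "send_rows", "kwargs": {"series": [[[0,0,0],[10,-35,0],-0.3],[[0,0,0],[20,-60,0],-0.3],[[0,0,0],[20,-60,0],-0.3]]}}

```text
time_s: 2.42
eef_pos: [0.5771, -0.04, 0.281]
eef_rot: [-0.0, 0.724, 0.69, -0.0]
wrist_force: [-0.3, 0.3, 0.3]
opening: 0.65
grasp_force: 0.0
```

```bash
cat > look.py <<'E'
from h import *
import sys
o=telemetry.get_obs(); q=o["eef_rot"]
m=R.from_quat([q[1],q[2],q[3],q[0]]).as_matrix()
print("t",o["time_s"],"pos",o["eef_pos"].round(4),"z",m[:,2].round(3),"close deg",np.degrees(np.arctan2(m[1,1],m[0,1])).round(2),"open",round(o["opening"],3),"q",o["q"].round(2),"F",o["wrist_force"].round(2),"M",o["torque"].round(3))
for n in sys.argv[2:]:
    c=cam(n); save(c,n+sys.argv[1])
    for t in ["feeder","knob_grip","pointer","mark","pawl_post"]:
        print(n,t,[(np.round(d["xyz"],4),round(d["conf"],2),np.round(proj(c,d["xyz"]))) for d in spotter.landmark_of(t,n)[:2]])
E
python3 look.py 1 wrist top side
```

```text
t 2.425 pos [ 0.5771 -0.04    0.281 ] z [-0. -0. -1.] close deg -2.75 open 0.65 q [-0.27  0.15  1.54 -0.    1.45 -0.23] F [-0.27  0.34  0.29] M [-0.007 -0.038 -0.006]
wrist feeder [(array([ 0.538 , -0.1236, -0.004 ]), 0.87, array([248., 234.]))]
wrist knob_grip [(array([ 0.5351, -0.1197,  0.1007]), 0.84, array([238., 266.]))]
wrist pointer [(array([ 0.5219, -0.1569,  0.0771]), 0.66, array([231., 287.]))]
wrist mark [(array([ 0.5322, -0.1791,  0.0524]), 0.77, array([243., 293.]))]
wrist pawl_post [(array([ 0.5982, -0.033 ,  0.0976]), 0.95, array([296., 180.])), (array([ 0.5213, -0.1582,  0.0805]), 0.34, array([230., 290.]))]
top feeder [(array([ 0.535 , -0.1211, -0.0015]), 0.6, array([322., 243.]))]
top knob_grip [(array([ 0.5383, -0.1202,  0.1002]), 0.86, array([325., 239.]))]
top pointer [(array([ 0.5192, -0.1577,  0.082 ]), 0.85, array([339., 247.]))]
top mark [(array([ 0.5316, -0.1808,  0.0548]), 0.78, array([347., 243.]))]
top pawl_post []
side feeder [(array([ 0.5304, -0.1205,  0.0013]), 0.94, array([261., 265.]))]
side knob_grip [(array([ 0.5334, -0.1212,  0.0996]), 0.73, array([262., 238.]))]
side pointer [(array([ 0.5164, -0.1564,  0.0774]), 0.94, array([258., 256.])), (array([ 0.7649, -0.2257, -0.0068]), 0.65, array([363., 283.]))]
side mark [(array([ 0.5334, -0.1798,  0.0538]), 0.71, array([267., 269.]))]
side pawl_post [(array([ 0.6012, -0.0284,  0.0989]), 0.54, array([280., 208.])), (array([ 0.5496, -0.4053,  0.0033]), 0.43, array([297., 363.]))]
```

View pics/wrist1.png

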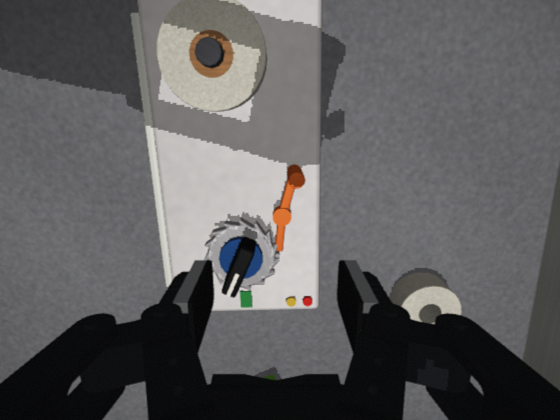

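>>> {"fn": "send_rows", "kwargs": {"series": [[[0,0,0],[12,5,-50],0.16],[[0,0,0],[23,9,-100],0.16],[[0,0,0],[23,9,-140],0.16],[[0,0,0],[23,9,-150],0.16],[[0,0,0],[23,9,-150],0.16]]}}

```text
time_s: 3.95
eef_pos: [0.5999, -0.0293, 0.1316]
eef_rot: [-0.0, 0.723, 0.691, -0.0]
wrist_force: [-0.1, 0.3, 0.4]
opening: 0.416
grasp_force: 0.0
```

```bash
python3 look.py 2 wrist side
```

```text
t 3.95 pos [ 0.5999 -0.0293  0.1316] z [-0.  0. -1.] close deg -2.6 open 0.416 q [-0.25  0.34  1.62 -0.    1.18 -0.2 ] F [-0.14  0.29  0.45] M [0.039 0.018 0.04 ]
wrist feeder [(array([ 0.595 , -0.0312,  0.0961]), 0.49, array([266., 250.]))]
wrist knob_grip []
wrist pointer [(array([ 0.5193, -0.1577,  0.0802]), 0.7, array([170., 410.]))]
wrist mark []
wrist pawl_post [(array([ 0.5981, -0.0364,  0.0989]), 0.88, array([272., 260.]))]
side feeder [(array([ 5.312e-01, -1.213e-01,  5.000e-04]), 0.57, array([261., 266.]))]
side knob_grip [(array([ 0.5343, -0.1227,  0.1034]), 0.92, array([262., 237.]))]
side pointer [(array([ 0.5192, -0.1582,  0.0768]), 0.77, array([259., 257.]))]
side mark [(array([ 0.5338, -0.1775,  0.0541]), 0.74, array([267., 268.]))]
side pawl_post [(array([ 0.5984, -0.03  ,  0.0946]), 0.58, array([279., 210.]))]
```

View pics/wrist2.png

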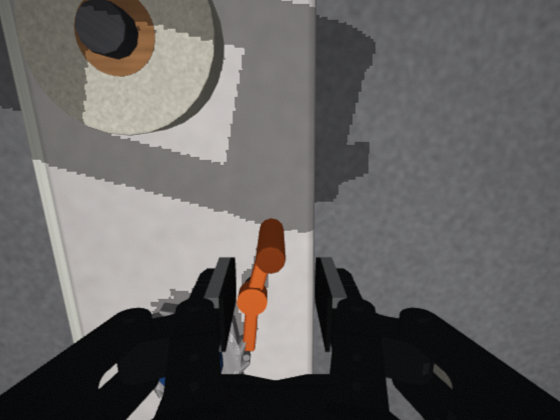

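>>> {"fn": "send_rows", "kwargs": {"series": [[[0,0,0],[0,-3,-20],0.16],[[0,0,0],[0,-3,-47],0.16],[[0,0,0],[0,-3,-47],0.16]]}}

```text
time_s: 4.92
eef_pos: [0.597, -0.0317, 0.0806]
eef_rot: [-0.003, 0.723, 0.691, -0.002]
wrist_force: [-0.5, 0.4, 1.3]
opening: 0.423
grasp_force: 0.0
```

>>> {"fn": "send_rows", "kwargs": {"series": [[[0,0,0],[-6,0,0],0.16],[[0,0,0],[-11,0,0],0.16],[[0,0,0],[-15,0,0],0.16],[[0,0,0],[-19,0,0],0.16],[[0,0,0],[-23,0,0],0.16],[[0,0,0],[-27,0,0],0.16],[[0,0,0],[-31,0,0],0.16],[[0,0,0],[-34,0,0],0.16],[[0,0,0],[-34,0,0],0.16]]}}

```text
time_s: 6.05
eef_pos: [0.5652, -0.0322, 0.084]
eef_rot: [-0.0, 0.723, 0.691, -0.0]
wrist_force: [0.2, 0.4, 0.1]
opening: 0.419
grasp_force: 0.0
```

```bash
python3 look.py 3 wrist side
```

```text
t 6.05 pos [ 0.5652 -0.0322  0.084 ] z [-0.001  0.    -1.   ] close deg -2.6 open 0.419 q [-0.27  0.34  1.74 -0.    1.07 -0.22] F [0.16 0.42 0.13] M [-0.01   0.045 -0.008]
wrist feeder [(array([ 0.5368, -0.1186, -0.0038]), 0.85, array([243., 325.]))]
wrist knob_grip []
wrist pointer [(array([ 0.568 , -0.0349,  0.0995]), 0.34, array([282., 298.]))]
wrist mark []
wrist pawl_post [(array([ 0.5682, -0.0335,  0.0974]), 0.76, array([282., 293.]))]
side feeder [(array([ 0.5331, -0.1204,  0.0008]), 0.82, array([262., 265.]))]
side knob_grip [(array([ 0.5356, -0.1238,  0.1034]), 0.9, array([263., 238.]))]
side pointer [(array([ 0.5173, -0.1587,  0.0797]), 0.94, array([258., 256.]))]
side mark [(array([ 0.5338, -0.1804,  0.0497]), 0.73, array([267., 270.]))]
side pawl_post [(array([ 0.5711, -0.0286,  0.0979]), 0.7, array([269., 210.]))]
```

View pics/wrist3.png

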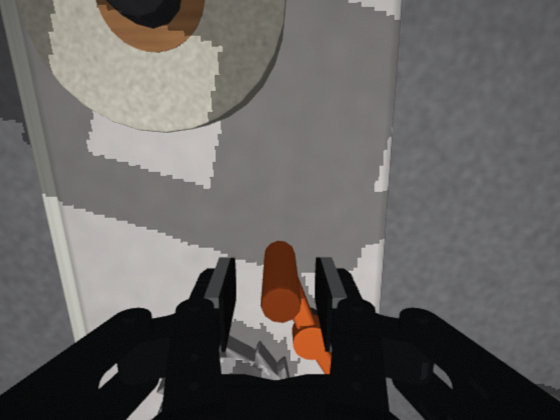

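>>> {"fn": "send_rows", "kwargs": {"series": [[[0,0,0],[0,0,40],0.1],[[0,0,0],[0,0,70],0.1],[[0,0,-10],[-15,-45,75],0.1],[[0,0,-21],[-30,-88,75],0.1],[[0,0,-21],[-30,-88,75],0.1],[[0,0,-21],[-30,-88,75],0.1]]}}

```text
time_s: 7.4
eef_pos: [0.5358, -0.1199, 0.1593]
eef_rot: [-0.0, 0.837, 0.548, 0.0]
wrist_force: [0.5, 0.0, 0.1]
opening: 0.453
grasp_force: 0.0
```

```bash
python3 look.py 4 wrist top side
```

```text
t 7.4 pos [ 0.5358 -0.1199  0.1593] z [ 0.  0. -1.] close deg -23.54 open 0.453 q [-0.44  0.2   1.74  0.    1.2  -0.03] F [0.46 0.   0.1 ] M [ 0.02   0.052 -0.014]
wrist feeder [(array([ 0.5341, -0.1205, -0.0044]), 0.84, array([274., 194.]))]
wrist knob_grip [(array([ 0.5318, -0.1208,  0.1023]), 0.59, array([270., 236.]))]
wrist pointer []
wrist mark [(array([ 0.5368, -0.1777,  0.0531]), 0.63, array([305., 273.]))]
wrist pawl_post [(array([ 0.5647, -0.0327,  0.0982]), 0.74, array([261.,  74.]))]
top feeder [(array([ 0.5356, -0.1187, -0.0034]), 0.87, array([321., 243.]))]
top knob_grip [(array([ 0.5363, -0.121 ,  0.0997]), 0.4, array([325., 240.]))]
top pointer []
top mark [(array([ 0.5327, -0.1823,  0.051 ]), 0.67, array([347., 243.]))]
top pawl_post [(array([ 0.5684, -0.0303,  0.0964]), 0.47, array([288., 227.]))]
side feeder [(array([ 0.5323, -0.1224,  0.0024]), 0.76, array([262., 265.]))]
side knob_grip [(array([ 0.5338, -0.1238,  0.1022]), 0.67, array([262., 238.]))]
side pointer [(array([ 0.5182, -0.1576,  0.0787]), 0.9, array([259., 256.])), (array([ 0.5517, -0.4045,  0.0016]), 0.24, array([298., 363.]))]
side mark [(array([ 0.5343, -0.1818,  0.0514]), 0.93, array([268., 270.]))]
side pawl_post [(array([ 0.5668, -0.0309,  0.0995]), 0.72, array([267., 211.]))]
```

View pics/wrist4.png

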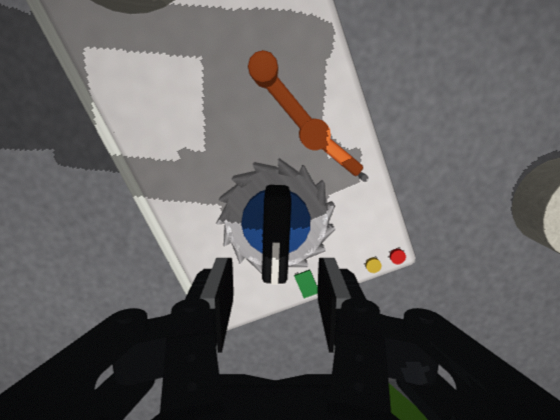

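Run:
```python
from h import *
c=cam("wrist")
for uv,z in [((277,186),.114),((275,283),.114),((276,234),.114),((277,243),.114),((276,222),.08),((277,221),.067)]: print(uv,z,ray(c,uv,z).round(4))
for p in [(.5348,-.1212,.114),(.5348,-.1212,.08),(.5348,-.1212,.067)]: print(proj(c,p).round(1))
# bar edges in rows 200..235
g=c["pixels"].astype(int).sum(2)
for r in (200,230,260): print(r,np.where(g[r,240:320]<130)[0][[0,-1]]+240)
```

```text
(277, 186) 0.114 [ 0.5493 -0.0913  0.114 ]
(275, 283) 0.114 [ 0.5243 -0.1461  0.114 ]
(276, 234) 0.114 [ 0.5375 -0.1172  0.114 ]
(277, 243) 0.114 [ 0.5358 -0.1226  0.114 ]
(276, 222) 0.08 [ 0.536  -0.1209  0.08  ]
(277, 221) 0.067 [ 0.5353 -0.1245  0.067 ]
[274.5 241.6]
[274.5 223.1]
[274.5 217.3]
200 [249 301]
230 [263 289]
260 [263 319]
```

>>> {"fn": "send_rows", "kwargs": {"series": [[[0,0,0],[0,-1,-30],0.1],[[0,0,0],[0,-1,-60],0.1],[[0,0,0],[0,-1,-73],0.1],[[0,0,0],[0,-1,-73],0.1],[[0,0,0],[0,-1,-73],0.4],[[0,0,0],[0,-1,-73],0.6],[[0,0,0],[0,-1,-73],0.8],[[0,0,0],[0,-1,-73],1],[[0,0,0],[0,-1,-73],1],[[0,0,0],[0,-1,-73],1]]}}

```text
time_s: 9.6
eef_pos: [0.5358, -0.1211, 0.0875]
eef_rot: [0.0, 0.837, 0.548, -0.0]
wrist_force: [-3.5, 1.9, 5.7]
opening: 0.178
grasp_force: 58.4
```

```bash
python3 look.py 5; python3 -c "
from h import *
print(telemetry.get_obs()['grasp_force'])"
```

```text
t 9.6 pos [ 0.5358 -0.1211  0.0875] z [-0. -0. -1.] close deg -23.57 open 0.178 q [-0.44  0.3   1.78 -0.    1.06 -0.03] F [-3.46  1.9   5.66] M [0.291 0.784 0.024]
58.399200439453125
```

>>> {"fn": "send_rows", "kwargs": {"series": [[[0,0,4],[0,0,0],1],[[0,0,10],[0,0,0],1],[[0,0,17],[0,0,0],1],[[0,0,24],[0,0,0],1],[[0,0,31],[0,0,0],1],[[0,0,38],[0,0,0],1],[[0,0,45],[0,0,0],1],[[0,0,52],[0,0,0],1],[[0,0,58],[0,0,0],1],[[0,0,62],[0,0,0],1]]}}

```text
time_s: 10.85
eef_pos: [0.5348, -0.1212, 0.0875]
eef_rot: [-0.001, 0.434, 0.901, -0.001]
wrist_force: [-10.2, 1.3, 11.2]
opening: 0.177
grasp_force: 59.1
```

>>> {"fn": "send_rows", "kwargs": {"series": [[[0,0,2],[0,0,0],1],[[0,0,4],[0,0,0],1]]}}

```text
time_s: 11.1
eef_pos: [0.5347, -0.1212, 0.0875]
eef_rot: [-0.001, 0.403, 0.915, -0.001]
wrist_force: [-10.4, 1.2, 10.0]
opening: 0.172
grasp_force: 59.1
```

```bash
python3 look.py 6
```

```text
t 11.1 pos [ 0.5347 -0.1212  0.0875] z [-0.002 -0.    -1.   ] close deg 42.49 open 0.172 q [-0.44  0.3   1.78 -0.    1.06 -1.18] F [-10.44   1.16  10.01] M [ 0.088  1.489 -0.088]
```

>>> {"fn": "send_rows", "kwargs": {"series": [[[0,0,2],[-1,0,1],1],[[0,0,4],[-1,0,1],1],[[0,0,6],[-1,0,1],1],[[0,0,7],[-1,0,1],1],[[0,0,8],[-1,0,1],1]]}}

```text
time_s: 11.72
eef_pos: [0.5345, -0.1213, 0.0875]
eef_rot: [-0.0, 0.338, 0.941, -0.0]
wrist_force: [-6.0, -1.7, 4.5]
opening: 0.175
grasp_force: 59.7
```

```bash
python3 look.py 6
```

```text
t 11.725 pos [ 0.5345 -0.1213  0.0875] z [-0.001 -0.    -1.   ] close deg 50.49 open 0.175 q [-0.44  0.3   1.78 -0.    1.06 -1.32] F [-5.98 -1.73  4.5 ] M [-0.218  0.828 -0.018]
```

>>> {"fn": "send_rows", "kwargs": {"series": [[[0,0,1],[0,0,0],1],[[0,0,2],[0,0,0],1]]}}

```text
time_s: 11.98
eef_pos: [0.5346, -0.1214, 0.0876]
eef_rot: [-0.0, 0.322, 0.947, -0.0]
wrist_force: [-5.1, -1.3, 3.3]
opening: 0.174
grasp_force: 59.7
```

```bash
cat > m.py <<'E'
from h import *
import time
o=telemetry.get_obs(); q=o["eef_rot"]; m=R.from_quat([q[1],q[2],q[3],q[0]]).as_matrix()
print("t",o["time_s"],"close",np.degrees(np.arctan2(m[1,1],m[0,1])).round(2),"F",o["wrist_force"].round(1),"Mz",o["torque"][2].round(3),"j6",o["joint_efforts"][5].round(3),o["q"][5].round(3))
E
python3 m.py
```

```text
t 11.975 close 52.48 F [-5.1 -1.3  3.3] Mz -0.037 j6 0.118 -1.355
```

>>> {"fn": "send_rows", "kwargs": {"series": [[[0,0,1],[0,0,0],1],[[0,0,2],[0,0,0],1]]}}

```text
time_s: 12.22
eef_pos: [0.5345, -0.1214, 0.0876]
eef_rot: [-0.0, 0.305, 0.952, -0.0]
wrist_force: [-5.4, -1.2, 3.6]
opening: 0.172
grasp_force: 59.8
```

```bash
python3 m.py
```

```text
t 12.225 close 54.48 F [-5.4 -1.2  3.6] Mz -0.064 j6 0.118 -1.39
```

>>> {"fn": "send_rows", "kwargs": {"series": [[[0,0,0.5],[0,0,0],1],[[0,0,1],[0,0,0],1]]}}

```text
time_s: 12.48
eef_pos: [0.5345, -0.1214, 0.0875]
eef_rot: [-0.0, 0.297, 0.955, -0.0]
wrist_force: [-4.8, -1.6, 3.2]
opening: 0.17
grasp_force: 59.8
```

```bash
python3 m.py
```

```text
t 12.475 close 55.47 F [-4.8 -1.6  3.2] Mz -0.067 j6 0.026 -1.407
```

>>> {"fn": "send_rows", "kwargs": {"series": [[[0,0,0.6],[0,0,0],1],[[0,0,1.2],[0,0,0],1]]}}

```text
time_s: 12.72
eef_pos: [0.5345, -0.1214, 0.0875]
eef_rot: [-0.0, 0.287, 0.958, -0.0]
wrist_force: [-6.2, -1.5, 3.8]
opening: 0.175
grasp_force: 59.8
```

```bash
python3 m.py
```

```text
t 12.725 close 56.67 F [-6.2 -1.5  3.8] Mz -0.103 j6 0.045 -1.428
```

>>> {"fn": "send_rows", "kwargs": {"series": [[[0,0,0.4],[0,0,0],1],[[0,0,0.8],[0,0,0],1]]}}

```text
time_s: 12.98
eef_pos: [0.5345, -0.1214, 0.0875]
eef_rot: [-0.0, 0.28, 0.96, -0.0]
wrist_force: [-5.0, -1.6, 4.3]
opening: 0.175
grasp_force: 59.9
```

```bash
python3 m.py
```

```text
t 12.975 close 57.46 F [-5.  -1.6  4.3] Mz -0.191 j6 -0.039 -1.442
```

>>> {"fn": "send_rows", "kwargs": {"series": [[[0,0,0.4],[0,0,0],1],[[0,0,0.4],[0,0,0],1],[[0,0,0.4],[0,0,0],1]]}}

```text
time_s: 13.35
eef_pos: [0.5345, -0.1214, 0.0875]
eef_rot: [-0.0, 0.277, 0.961, -0.0]
wrist_force: [-5.7, -1.6, 3.7]
opening: 0.174
grasp_force: 59.8
```

```bash
python3 m.py
```

```text
t 13.35 close 57.85 F [-5.7 -1.6  3.7] Mz -0.068 j6 -0.072 -1.449
```

```bash
cat > m.py <<'E'
from h import *
M=[];F=[];J=[]
for i in range(6):
    o=telemetry.get_obs(); M.append(o["torque"][2]); F.append(o["wrist_force"]); J.append(o["joint_efforts"][5]); camera("side")
q=o["eef_rot"]; m=R.from_quat([q[1],q[2],q[3],q[0]]).as_matrix()
print("t",o["time_s"],"close",np.degrees(np.arctan2(m[1,1],m[0,1])).round(2),"F",np.mean(F,0).round(1),"Mz",np.round(M,3),np.mean(M).round(3),"j6",np.mean(J).round(3))
E
python3 m.py
```

```text
t 13.6 close 57.85 F [-5.3 -1.5  4. ] Mz [-0.068 -0.097 -0.08  -0.085 -0.052 -0.104] -0.081 j6 -0.072
```

>>> {"fn": "send_rows", "kwargs": {"series": [[[0,0,0.4],[0,0,0],1],[[0,0,0.8],[0,0,0],1]]}}

```text
time_s: 13.9
eef_pos: [0.5345, -0.1214, 0.0876]
eef_rot: [-0.0, 0.27, 0.963, -0.0]
wrist_force: [-5.7, -1.0, 4.7]
opening: 0.179
grasp_force: 60.1
```

```bash
sed -i 's/range(6)/range(4)/' m.py; python3 m.py
```

```text
t 14.05 close 58.64 F [-5.6 -1.4  4.1] Mz [-0.189 -0.159 -0.131 -0.137] -0.154 j6 -0.155
```

>>> {"fn": "send_rows", "kwargs": {"series": [[[0,0,0.4],[0,0,0],1],[[0,0,0.6],[0,0,0],1]]}}

```text
time_s: 14.35
eef_pos: [0.5345, -0.1215, 0.0876]
eef_rot: [-0.0, 0.265, 0.964, -0.0]
wrist_force: [-5.5, -2.1, 3.4]
opening: 0.174
grasp_force: 60.2
```

```bash
python3 m.py
```

```text
t 14.5 close 59.23 F [-5.9 -2.1  3.9] Mz [-0.283 -0.207 -0.199 -0.235] -0.231 j6 -0.216
```

>>> {"fn": "send_rows", "kwargs": {"series": [[[0,0,0],[0,0,0],0.1],[[0,0,0],[0,0,0],0.1],[[0,0,0],[0,0,0],0.1],[[0,0,0],[0,0,40],0.1],[[0,0,-10],[0,0,70],0.16],[[0,0,-20],[5,10,75],0.16],[[0,0,-30],[20,50,75],0.16],[[0,0,-40],[33,89,75],0.16],[[0,0,-50],[33,89,75],0.16],[[0,0,-62],[33,89,75],0.16]]}}

```text
time_s: 15.8
eef_pos: [0.5681, -0.0312, 0.1622]
eef_rot: [0.0, 0.718, 0.696, 0.0]
wrist_force: [1.2, -0.1, 0.0]
opening: 0.421
grasp_force: 0.0
```

>>> {"fn": "send_rows", "kwargs": {"series": [[[0,0,0],[0,0,0],0.16],[[0,0,0],[0,0,0],0.16]]}}

```text
time_s: 16.05
eef_pos: [0.5679, -0.0322, 0.1623]
eef_rot: [0.0, 0.715, 0.699, 0.0]
wrist_force: [0.1, -0.1, -1.1]
opening: 0.42
grasp_force: 0.0
```

```bash
python3 look.py 7 wrist top side
```

```text
t 16.05 pos [ 0.5679 -0.0322  0.1623] z [ 0.  0. -1.] close deg -1.33 open 0.42 q [-0.27  0.24  1.69  0.    1.22 -0.24] F [ 0.05 -0.07 -1.11] M [ 0.01  -0.025 -0.007]
wrist feeder [(array([ 0.5355, -0.1213, -0.0035]), 0.67, array([244., 280.]))]
wrist knob_grip [(array([ 0.5342, -0.1202,  0.0989]), 0.61, array([230., 347.]))]
wrist pointer [(array([ 0.5678, -0.1436,  0.085 ]), 0.62, array([278., 360.]))]
wrist mark [(array([ 0.5322, -0.1787,  0.0519]), 0.78, array([238., 368.]))]
wrist pawl_post []
top feeder [(array([ 5.368e-01, -1.216e-01, -1.000e-04]), 0.59, array([322., 242.]))]
top knob_grip []
top pointer [(array([ 0.5708, -0.1437,  0.0833]), 0.98, array([333., 227.])), (array([ 0.5301, -0.1822,  0.0546]), 0.45, array([347., 244.]))]
top mark [(array([ 0.532 , -0.1828,  0.0554]), 0.93, array([348., 243.]))]
top pawl_post []
side feeder [(array([ 0.5315, -0.119 ,  0.0018]), 0.9, array([261., 265.]))]
side knob_grip [(array([ 0.5353, -0.1222,  0.1017]), 0.73, array([262., 238.])), (array([ 0.5313, -0.1179,  0.0008]), 0.4, array([261., 265.]))]
side pointer [(array([ 0.5706, -0.1443,  0.0789]), 0.65, array([279., 248.]))]
side mark [(array([ 0.5325, -0.1809,  0.0491]), 0.64, array([267., 271.]))]
side pawl_post [(array([ 0.5706, -0.0322,  0.0976]), 0.84, array([269., 212.]))]
```

View pics/wrist7.png

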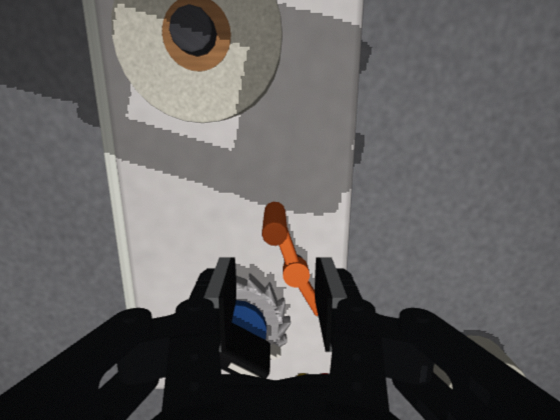

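>>> {"fn": "send_rows", "kwargs": {"series": [[[0,0,0],[0,0,-40],0.16],[[0,0,0],[0,0,-70],0.16],[[0,0,0],[0,0,-78],0.16],[[0,0,0],[0,0,-78],0.16],[[0,0,0],[6,0,-78],0.16],[[0,0,0],[12,0,-78],0.16],[[0,0,0],[17,0,-78],0.16],[[0,0,0],[21,0,-78],0.16],[[0,0,0],[25,0,-78],0.16],[[0,0,0],[28,0,-78],0.16]]}}

```text
time_s: 18.2
eef_pos: [0.5966, -0.0325, 0.0845]
eef_rot: [0.001, 0.717, 0.698, 0.0]
wrist_force: [-0.4, 0.5, -0.8]
opening: 0.422
grasp_force: 0.0
```

>>> {"fn": "send_rows", "kwargs": {"series": [[[0,0,0],[2,0,0],0.16],[[0,0,0],[2,0,0],0.16]]}}

```text
time_s: 18.45
eef_pos: [0.598, -0.0323, 0.0844]
eef_rot: [0.0, 0.717, 0.698, 0.0]
wrist_force: [0.1, 0.3, 0.3]
opening: 0.418
grasp_force: 0.0
```

```bash
python3 look.py 8 wrist side
```

```text
t 18.45 pos [ 0.598  -0.0323  0.0844] z [ 0. -0. -1.] close deg -1.54 open 0.418 q [-0.25  0.4   1.65 -0.    1.09 -0.23] F [0.07 0.34 0.31] M [-0.02   0.024  0.004]
wrist feeder []
wrist knob_grip []
wrist pointer []
wrist mark []
wrist pawl_post [(array([ 0.5934, -0.0321,  0.0994]), 0.57, array([264., 292.]))]
side feeder [(array([ 5.321e-01, -1.216e-01, -3.000e-04]), 0.93, array([262., 266.]))]
side knob_grip [(array([ 0.5531, -0.403 ,  0.0025]), 0.63, array([299., 362.])), (array([ 0.5355, -0.1226,  0.1036]), 0.58, array([263., 237.]))]
side pointer [(array([ 0.5677, -0.1449,  0.0815]), 0.81, array([278., 248.]))]
side mark [(array([ 0.532 , -0.182 ,  0.0515]), 0.62, array([267., 270.])), (array([ 0.5494, -0.4044,  0.0047]), 0.61, array([297., 363.]))]
side pawl_post [(array([ 0.5962, -0.0271,  0.0962]), 0.57, array([278., 209.]))]
```

View pics/wrist8.png

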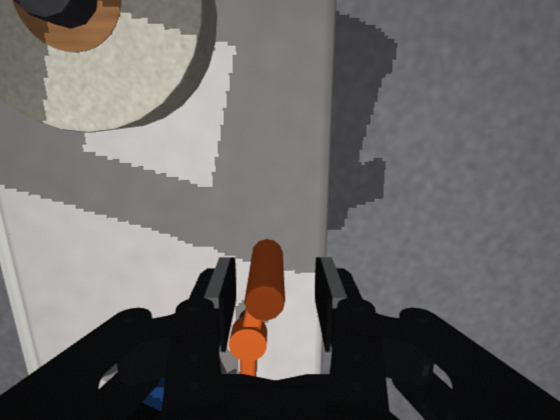

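>>> {"fn": "send_rows", "kwargs": {"series": [[[0,0,0],[0,0,40],0.1],[[0,0,5],[0,0,70],0.1],[[0,0,15],[-20,-28,75],0.1],[[0,0,25],[-40,-60,75],0.1],[[0,0,35],[-64,-89,75],0.1],[[0,0,45],[-64,-89,75],0.1],[[0,0,55],[-64,-89,75],0.1],[[0,0,59.5],[-64,-89,75],0.1],[[0,0,59.5],[-64,-89,75],0.1]]}}

```text
time_s: 20.18
eef_pos: [0.5338, -0.1212, 0.1593]
eef_rot: [0.0, 0.276, 0.961, -0.0]
wrist_force: [-0.0, 0.7, -0.2]
opening: 0.452
grasp_force: 0.0
```

```bash
python3 look.py 9 wrist top
```

```text
t 20.175 pos [ 0.5338 -0.1212  0.1593] z [ 0. -0. -1.] close deg 57.92 open 0.452 q [-0.44  0.2   1.74  0.    1.2  -1.45] F [-0.03  0.69 -0.22] M [0.039 0.031 0.012]
wrist feeder [(array([ 0.5364, -0.1177, -0.0029]), 0.76, array([279., 193.]))]
wrist knob_grip [(array([ 0.5331, -0.1195,  0.1031]), 0.69, array([276., 230.]))]
wrist pointer [(array([ 0.5696, -0.1431,  0.0782]), 0.82, array([275., 276.]))]
wrist mark [(array([ 0.5344, -0.1783,  0.0531]), 0.78, array([213., 248.]))]
wrist pawl_post [(array([ 0.5959, -0.0329,  0.0981]), 0.71, array([444., 239.]))]
top feeder []
top knob_grip [(array([ 0.5388, -0.12  ,  0.0976]), 0.59, array([324., 239.]))]
top pointer []
top mark [(array([ 0.531 , -0.1812,  0.0558]), 0.72, array([347., 243.]))]
top pawl_post [(array([ 0.5957, -0.0317,  0.094 ]), 0.59, array([289., 216.])), (array([ 7.682e-01, -2.286e-01, -4.000e-04]), 0.16, array([361., 157.]))]
```

View pics/wrist9.png

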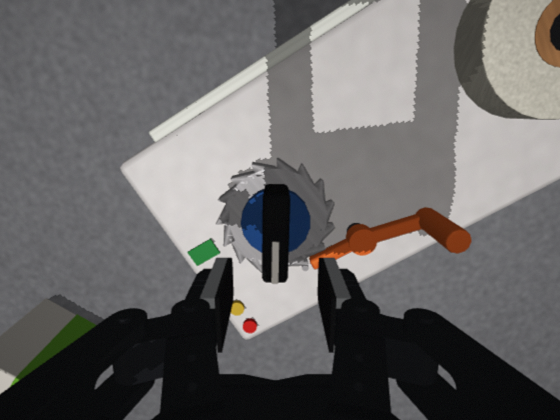

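>>> {"fn": "send_rows", "kwargs": {"series": [[[0,0,0],[0,0,-30],0.1],[[0,0,0],[0,0,-60],0.1],[[0,0,0],[0,0,-72],0.1],[[0,0,0],[0,0,-72],0.1],[[0,0,0],[0,0,-72],0.4],[[0,0,0],[0,0,-72],0.6],[[0,0,0],[0,0,-72],0.8],[[0,0,0],[0,0,-72],1],[[0,0,0],[0,0,-72],1],[[0,0,0],[0,0,-72],1]]}}

```text
time_s: 22.02
eef_pos: [0.5346, -0.1216, 0.0887]
eef_rot: [0.001, 0.276, 0.961, -0.0]
wrist_force: [-1.4, 0.2, 6.2]
opening: 0.173
grasp_force: 59.2
```

```bash
python3 m.py
```

```text
t 22.175 close 57.98 F [-1.1  0.4  6.3] Mz [ 0.006 -0.001  0.052  0.03 ] 0.022 j6 0.034
```

>>> {"fn": "send_rows", "kwargs": {"series": [[[0,0,-2],[0,0,0],1],[[0,0,-4],[0,0,0],1],[[0,0,-6],[0,0,0],1],[[0,0,-8],[0,0,0],1],[[0,0,-10],[0,0,0],1],[[0,0,-11.5],[0,0,0],1],[[0,0,-11.5],[0,0,0],1],[[0,0,-11.5],[0,0,0],1],[[0,0,-11.5],[0,0,0],1]]}}

```text
time_s: 23.35
eef_pos: [0.5347, -0.1215, 0.0887]
eef_rot: [0.001, 0.371, 0.929, -0.0]
wrist_force: [-0.8, 0.1, 5.7]
opening: 0.176
grasp_force: 59.3
```

```bash
python3 m.py
cat > p.py <<'E'
from h import *
for n in ("top","side"):
    for i in range(4):
        camera(n)
        for t in ("pawl_post","pointer"): print(n,t,[d["xyz"].round(4) if hasattr(d["xyz"],"round") else d["xyz"] for d in spotter.landmark_of(t,n)[:1] if d["conf"]>.4])
E
python3 p.py
```

```text
t 23.5 close 46.46 F [-1.   0.4  6.3] Mz [-0.089 -0.015 -0.02  -0.103] -0.057 j6 -0.06
top pawl_post [[0.5996, -0.033, 0.0958]]
top pointer []
top pawl_post [[0.5479, -0.4005, -0.0039]]
top pointer []
top pawl_post [[0.598, -0.0328, 0.0953]]
top pointer []
top pawl_post [[0.5494, -0.4018, -0.0006]]
top pointer []
side pawl_post [[0.5988, -0.0309, 0.0981]]
side pointer [[0.5665, -0.1487, 0.0784]]
side pawl_post [[0.6007, -0.0306, 0.0989]]
side pointer [[0.5634, -0.1479, 0.0779]]
side pawl_post [[0.5991, -0.0284, 0.0973]]
side pointer [[0.5626, -0.1495, 0.0786]]
side pawl_post [[0.5993, -0.0276, 0.0997]]
side pointer [[0.5648, -0.1496, 0.0801]]
```

>>> {"fn": "send_rows", "kwargs": {"series": [[[0,0,-3],[0,0,0],1],[[0,0,-6],[0,0,0],1],[[0,0,-9],[0,0,0],1],[[0,0,-12],[0,0,0],1],[[0,0,-15],[0,0,0],1],[[0,0,-17],[0,0,0],1],[[0,0,-19],[0,0,0],1],[[0,0,-21],[0,0,0],1],[[0,0,-23],[0,0,0],1],[[0,0,-24],[0,0,0],1]]}}

```text
time_s: 26.0
eef_pos: [0.535, -0.1213, 0.0887]
eef_rot: [0.001, 0.556, 0.831, 0.0]
wrist_force: [0.5, 1.1, 6.1]
opening: 0.172
grasp_force: 59.2
```

>>> {"fn": "send_rows", "kwargs": {"series": [[[0,0,0],[0,0,0],1],[[0,0,0],[0,0,0],1],[[0,0,0],[0,0,0],1]]}}

```text
time_s: 26.38
eef_pos: [0.535, -0.1213, 0.0887]
eef_rot: [0.001, 0.556, 0.831, 0.0]
wrist_force: [1.6, 2.0, 6.5]
opening: 0.174
grasp_force: 59.3
```

```bash
python3 m.py; sed -i 's/("top","side")/("side",)/' p.py; python3 p.py
```

```text
t 26.525 close 22.47 F [0.6 1.3 5.7] Mz [-0.033 -0.086 -0.053 -0.048] -0.055 j6 -0.058
side pawl_post [[0.5328, -0.1232, 0.1039]]
side pointer [[0.552, -0.1573, 0.0809]]
side pawl_post []
side pointer [[0.5522, -0.1575, 0.0782]]
side pawl_post []
side pointer [[0.5495, -0.1599, 0.0776]]
side pawl_post []
side pointer [[0.5492, -0.1585, 0.0787]]
```

```bash
cat > o.py <<'E'
from h import *
import os
for n,z in (("side",.112),("top",.112)):
    for f in ("0","3","8","9",None):
        if f and not os.path.exists(f"pics/{n}{f}.png"): continue
        im=cv2.imread(f"pics/{n}{f}.png")[:,:,::-1] if f else camera(n)["pixels"]
        im=im.astype(int); m=(im[...,0]>130)&(im[...,1]<110)&(im[...,2]<60)
        m[:190]=0;m[260:]=0;m[:,:255]=0;m[:,330:]=0
        y,x=np.where(m); 
        if len(y): k=np.argsort(y)[:30]; print(n,f,len(y),"top:",x[k].mean().round(2),y[k].mean().round(2),"all:",x.mean().round(2),y.mean().round(2))
        else: print(n,f,0)
E
python3 o.py
```

```text
side 0 139 top: 278.93 208.47 all: 277.97 224.33
side 3 175 top: 267.1 209.77 all: 274.03 225.96
side 8 147 top: 277.37 207.73 all: 277.31 223.76
side None 75 top: 277.3 227.97 all: 277.33 232.37
top 0 103 top: 289.23 215.07 all: 301.36 219.57
top 9 49 top: 289.07 216.27 all: 292.51 217.63
top None 50 top: 289.33 215.07 all: 292.88 216.76
```

>>> {"fn": "send_rows", "kwargs": {"series": [[[0,0,-3],[0,0,0],1],[[0,0,-6],[0,0,0],1],[[0,0,-9],[0,0,0],1],[[0,0,-12],[0,0,0],1],[[0,0,-15],[0,0,0],1],[[0,0,-17],[0,0,0],1],[[0,0,-19],[0,0,0],1],[[0,0,-21],[0,0,0],1],[[0,0,-23],[0,0,0],1],[[0,0,-24],[0,0,0],1]]}}

```text
time_s: 28.52
eef_pos: [0.5353, -0.1212, 0.0886]
eef_rot: [0.001, 0.717, 0.697, 0.001]
wrist_force: [2.0, 2.6, 5.7]
opening: 0.174
grasp_force: 59.2
```

>>> {"fn": "send_rows", "kwargs": {"series": [[[0,0,0],[0,0,0],1],[[0,0,0],[0,0,0],1],[[0,0,0],[0,0,0],1],[[0,0,0],[0,0,0],1]]}}

```text
time_s: 29.02
eef_pos: [0.5353, -0.1212, 0.0887]
eef_rot: [0.001, 0.717, 0.698, 0.001]
wrist_force: [2.3, 1.2, 6.2]
opening: 0.179
grasp_force: 59.3
```

```bash
python3 m.py; python3 o.py | grep -E "None|top 0"; python3 p.py
```

```text
t 29.175 close -1.54 F [2.5 1.8 5.5] Mz [-0.109 -0.095 -0.082 -0.095] -0.096 j6 -0.057
side None 59 top: 277.1 231.53 all: 277.58 234.78
top 0 103 top: 289.23 215.07 all: 301.36 219.57
top None 51 top: 288.93 214.7 all: 292.65 216.55
side pawl_post []
side pointer [[0.5345, -0.1608, 0.0771]]
side pawl_post []
side pointer [[0.5343, -0.1618, 0.0784]]
side pawl_post []
side pointer [[0.5334, -0.1628, 0.0762]]
side pawl_post []
side pointer [[0.5335, -0.1612, 0.0759]]
```

>>> {"fn": "send_rows", "kwargs": {"series": [[[0,0,0],[0,0,0],0.1],[[0,0,0],[0,0,0],0.1],[[0,0,0],[0,0,0],0.1],[[0,0,0],[0,0,30],0.1],[[0,0,0],[0,0,70],0.1],[[0,0,0],[0,0,110],0.1],[[0,0,0],[-40,20,140],0.1],[[0,0,0],[-80,40,150],0.1],[[0,0,0],[-80,40,150],0.1],[[0,0,0],[-80,40,150],0.1]]}}

```text
time_s: 31.18
eef_pos: [0.4541, -0.0814, 0.2374]
eef_rot: [0.0, 0.717, 0.698, 0.0]
wrist_force: [-0.2, -0.9, 0.1]
opening: 0.449
grasp_force: 0.0
```

```bash
python3 look.py A wrist top side; python3 o.py|grep -E "None| 0"
```

```text
t 31.175 pos [ 0.4541 -0.0814  0.2374] z [ 0.001 -0.001 -1.   ] close deg -1.54 open 0.449 q [-0.44 -0.09  1.87 -0.    1.35 -0.41] F [-0.2  -0.95  0.05] M [ 0.041  0.057 -0.013]
wrist feeder [(array([ 5.330e-01, -1.217e-01, -4.000e-04]), 0.72, array([344., 210.]))]
wrist knob_grip [(array([ 0.5334, -0.1204,  0.1025]), 0.58, array([367., 242.])), (array([ 0.5682, -0.1251,  0.064 ]), 0.34, array([393., 231.]))]
wrist pointer [(array([ 0.5339, -0.1618,  0.0798]), 0.56, array([360., 273.]))]
wrist mark [(array([ 0.5347, -0.1815,  0.0511]), 0.9, array([353., 277.]))]
wrist pawl_post [(array([ 0.6007, -0.0388,  0.0985]), 0.95, array([455., 144.]))]
top feeder [(array([ 0.5987, -0.0316,  0.0964]), 0.7, array([289., 215.]))]
top knob_grip [(array([ 0.5387, -0.1189,  0.0989]), 0.69, array([324., 239.]))]
top pointer [(array([ 0.5348, -0.1619,  0.0837]), 0.92, array([341., 241.]))]
top mark [(array([ 0.5313, -0.179 ,  0.0554]), 0.65, array([346., 243.])), (array([ 0.5355, -0.1238, -0.0008]), 0.39, array([323., 243.]))]
top pawl_post [(array([ 0.6005, -0.0314,  0.0953]), 0.66, array([288., 214.]))]
side feeder [(array([ 0.533 , -0.122 ,  0.0029]), 0.72, array([262., 265.]))]
side knob_grip [(array([ 0.5347, -0.1234,  0.1007]), 0.62, array([262., 238.]))]
side pointer [(array([ 0.5356, -0.1611,  0.0785]), 0.61, array([266., 256.]))]
side mark [(array([ 0.5305, -0.1807,  0.0521]), 0.9, array([266., 270.]))]
side pawl_post [(array([ 0.5977, -0.0297,  0.099 ]), 0.7, array([279., 209.]))]
side 0 139 top: 278.93 208.47 all: 277.97 224.33
side None 153 top: 278.6 208.43 all: 277.92 223.46
top 0 103 top: 289.23 215.07 all: 301.36 219.57
top None 74 top: 290.3 215.87 all: 301.14 219.47
```

View pics/wristA.png

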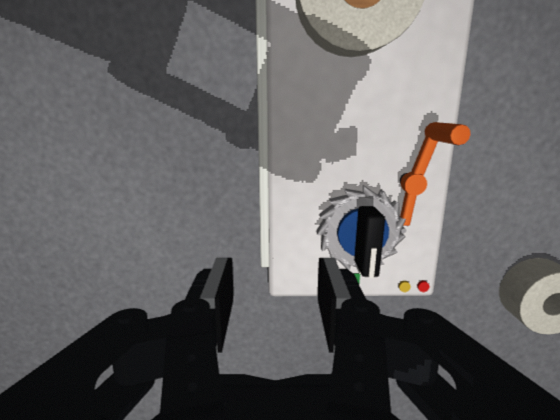

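```bash
python3 -c "
from h import *
print(ctrl.hand_in())"
```

```text
the job is handed in; nothing more can be done
None
```

I handed the job in at about 31 s, and no verdict came back. The pawl was swung clear, the knob was turned back to about 6 N on the home stop, and the pawl was swung back in. The knob then went forward three clicks with a pause after each. In the last pictures the pointer was at the green mark to within about 2–3°, the pawl was in its tooth, and the gripper was clear; the cartons and spare roll were not touched.

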